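# Index the pedestal hub in its jig and clamp it

### The job

Set the round wooden hub for its next cut: turn it on the jig's pivot by pushing on its edge until the yellow spring pawl clicks into the small notch in the hub's rim, then lean the hub against the caught pawl with a steady push of about 15 N for a second to take up the play, without forcing it. Then push the toggle clamp's red handle fully down so that its rubber foot holds the hub. Leave the other things on the bench and on the jig where they are.

Things in the scene. Friction and masses are not known exactly. Their poses are not given: they have to be found in the camera images.
- jig: Plywood board 270 x 385 x 18 mm screwed to the bench, carrying pivot pin, pawl and clamp. Origin on the bench surface under the pivot pin's axis; z up, +x from pivot to pawl, +y from pivot to clamp. It spans x -105 to 165 and y -110 to 275 mm. Beside the hub on its -x and -y sides nothing stands above 25 mm.
- pivot (a point): Centre of the top of the steel pivot pin (24 mm thick), 62 mm above the bench; turned as the jig. In the jig's frame: a dark plunger block, top 54 mm above the bench, at x 100 to 146, y -22 to 22 mm, its knob reaching x 190; clamp base at x -20 to 20, y 107 to 177 mm, 81 mm high; while open, the clamp's bar and foot stand up at y 75 to 125 mm to 165 mm above the bench.
- hub: The round part: loose brown wooden disc, 160 mm diameter, 40 mm thick, 0.4 to 0.65 kg, flat on the board (top 58 mm above the bench), its 26 mm bore over the pivot pin (0.8 mm play), free to turn both ways. Origin: centre of its underside; +x axis points at the small notch. About 3 to 8 N at the rim turns it; once the pawl is in the notch it comes up solid.
- housing (a point): Mid-mouth of one leg housing: 80 mm from the hub's axis, 27 mm above its underside, 45 degrees (about z) from the notch. Three more lie at 135, 225 and 315. Each is a recess in the rim, 44 mm wide, cut 16 mm inwards, flat parallel side walls, open on top, stopping 14 mm above the underside: closed fingertips fit in and can push a side wall to turn the hub.
- hub_notch (a point): Point in the small rim notch, 75 mm from the hub's axis, 8.5 mm above its underside. The notch is full height, about 13 mm wide at the rim and 11 mm deep, and is the only place where the pawl can drop in.
- pawl: Spring index pawl: yellow round upright nose, 10 mm diameter, on a steel bar sliding along the jig's x through the plunger block; a spring of 3 to 6 N presses it towards the pivot. Origin: centre of the nose, 26.5 mm above the bench. It rides on the rim's lowest 14 mm (below the housings), 85 mm from the pivot axis; caught in the notch it stands at 75 mm, with about 1 mm play to each side.
- pawl_nose (a point): Centre of the pawl's yellow nose (the pawl's origin): the mark that the notch must face.
- clamp_handle (a joint): Red toggle handle's angle, rad: 0 = open, as found (leaning up 0.9 rad from level); 0.9 = fully down, level, clamped (end stop). It turns about an axis along the jig's x, at jig y 148 mm, 74 mm above the bench; takes about 5 N at the grip, up to 10 N at the end, and stays where it is left. The bar comes down with it; the foot meets the hub in the last 0.06 rad.
- clamp_grip (a point): Point on the handle's centre line, 85 mm from the handle's pivot. The red grip is a round bar of 18 mm diameter from 39 to 121 mm from that pivot, pointing to the jig's +y when down and leaning up from there when open.
- clamp_foot: Black rubber foot of 16 mm diameter under the clamp bar's end, sprung; origin at its underside centre. Clamped it presses on the hub's top, 50 mm from the pivot, with about 3 N.
- pencil: Bystander: flat red carpenter's pencil, 166 x 12 x 8 mm, lying on the jig board beside the clamp. Origin: middle of its underside.
- blank: Bystander: uncut pale wooden disc, 160 mm diameter, 40 mm thick, on the bench. Origin: centre of its underside.
- mallet: Bystander: wooden joiner's mallet lying on its side, handle 280 mm, head 75 x 135 x 64 mm. Origin: on the bench under the handle's middle.
- screwdriver: Bystander: screwdriver with orange handle lying on the bench. Origin: on the bench under its middle.
- tape: Bystander: white roll of tape, 104 mm diameter, 36 mm high. Origin: centre of its underside.
- chisel: Bystander: chisel with yellow handle, 245 mm long, lying on the bench. Origin: under the joint of handle and blade.

How it is judged:
By the outcome, as a careful person would: the job done as asked, in the order asked, and still so for the second after the job is handed in, with the robot touching nothing.
It also fails if it takes over 72 s, if anything falls off the work surface, if the arm or the gripper's body presses on something with over 40 N, if the wrist force passes 120 N, or if a joint passes its speed limit or range.

### The arm

A 7-joint arm with a two-finger parallel gripper is mounted at the origin on the work surface. World frame = base frame: x ahead of the robot, y to its left, z up, the work surface at z = 0. Lengths are in m, angles in rad, forces in N, time in s.
With the tool pointing down it reaches from about 0.4 to 0.85 m from the base axis. Payload 4.5 kg.
Tool frame: the origin (TCP) lies at the very end of the fingers, on their centre line; the grasp point (between the pads) lies 19 mm behind it; z points along the fingers, y is the line along which they close (so a half turn about z gives the same grasp; the last joint's range is limited). The gripper opens to 88 mm and grips with 3 to 60 N. Pads are 18 mm wide; open, the fingers measure 123 mm over their backs; the gripper's body (75 mm by 187 mm) begins 45 mm behind the grasp point.
Start: joints at [-1.124, 0.689, -0.195, 1.565, 0.157, 0.902, -0.215], TCP at [0.251, 0.573, 0.239] pointing down, gripper open.
Joint ranges: [-3.01, 3.01], [-0.46, 2.08], [-1.47, 1.51], [0.13, 2.56], [-1, 4.14], [0.04, 2.09], [-2.66, 2.66]. Speed limits (rad/s): [2.57, 2.57, 3.14, 3.14, 3.14, 3.14, 3.14].

### API

Orientations are given as a rotation vector (axis times angle).
In Python, from workcell import env gives the robot as it stands.
- The arm moves only by the tool send_rows, never from a script. Its argument "steps" is a list that holds one entry, the list of rows, each a list of 7 numbers: the finger opening in m, from 0 to 0.0881, then the shift along the tool's x, y, z in m, then the turn, a rotation vector about the tool's x, y, z in units of 5 degrees (1.0 is 5 degrees). In form: [[[claw, tx, ty, tz, ax, ay, az], ...]]. A call has 1 to 8 rows; each row is the pose to reach, as a shift and turn from the pose commanded when the call began, along the tool's axes at that moment; what a row does not reach only later rows make up. A row lasts 1/12 s, in which the tool goes at most 41.7 mm and 7.16 degrees, less where a joint would pass 70% of its speed; a pose out of reach is approached as far as the arm can. A call with a gripper value outside its range is refused whole. The fingers move at their own pace and stop on an object; the grip force is fixed at half the most. Time passes only in rows, so rows that repeat a pose let the fingers close. It gives the time, the measured TCP pose, the force, the opening and the grip force at its end, in the units of the state.
- env.sense(): the state, without advancing time (a new reading comes with each control period).
- env.get_image(name): name is "scene" or "side" or "wrist"; returns a dict with "pixels" (400x640x3 uint8, red, green, blue), "depth" (400x640 float32, m along the optical axis (not along the pixel's ray), 0 where there is no reading), "fx", "fy", "cx", "cy" (pixels), "T" (4x4, takes a point from camera to world coordinates). Camera axes: x right, y up, looking along -z (the intrinsics and any distortion apply to the point x, -y, -z); pixel columns grow to the right and rows downward; lengths in m; the calibration is good to about 2 mm. The wrist camera is an equidistant fisheye: a pixel r from the principal point sees the ray r / f radians off the axis. A picture is of the moment at which its call begins.
- env.hand_in(): hands the job in; it is judged then, once.
Trained networks look in the newest picture that a camera, given by its name, has taken for a name from the list of things; names that differ only in an ending like _2 or _b are one class to them, and where a whole thing is asked for, a point or a joint stands for the part that bears it (a point fixed in the world has none). Each returns a list of dicts, best first, with "conf" (0 to 1); they miss things now and then, are a little off and sometimes report something else, mostly with a low value. They report only what shows in the picture. A call takes as long as a camera call.
- env.find_in(camera, query): "at" ([x, y, z] in m, in the coordinates of the camera as it stood for that picture, good to about 4 mm: the middle of the surface that is visible of it).
- env.masks_of(camera, query): "pixels" (400x640 bool, what is visible of it).
- env.spot_point(camera, query): "at" ([x, y, z] in m, in the coordinates of the camera as it stood for that picture, good to about 4 mm: a listed point, or the origin of a listed thing).
The state is a dict: "t": time; "joint_positions": joint angles; "dq": joint speeds; "joint_torque": joint torques, N m; "ee_pos": TCP position; "ee_rot": TCP orientation; "ft_force": force on the tool from outside, world axes, zero at the start; "torque": the same for the moment, N m; "opening": finger opening in m; "finger_force": force on a finger pad.
Only numpy, scipy, OpenCV 4.12 (cv2) and the standard library are available. Lean on these libraries where they do the work, as an engineer would, in place of code of your own. Each camera call takes 0.05 s, during which the arm holds its last target. There are 200 camera calls.

## Working session

There is one attempt and no reset: what is moved stays moved. The work goes in short steps, Python scripts to look and compute and a tool call to move; the robot and the scene stay as the last step left them, time stands still between calls to the robot, and variables do not carry over. Pictures are saved under pics/ and viewed, at most 10 in all, crops included, and the job is handed in when it is done.

Besides the shell and the picture viewer there is one more tool, called after "Call:" by a JSON object that holds its "op" and its "data". send_rows: Moves the arm, as the interface text tells. Its arguments: {"type":"object","properties":{"steps":{"type":"array"}},"required":["steps"]}

```bash
mkdir -p pics; cat > h.py <<'E'
import numpy as np, cv2
from scipy.spatial.transform import Rotation as R
from workcell import env
def W(im,p): return (im["T"]@np.r_[p,1])[:3]
def look(cam,qs,fn):
    im=env.get_image(cam); print(cam,im["fx"],im["cx"],im["cy"])
    cv2.imwrite("pics/%s.png"%fn,im["pixels"][:,:,::-1])
    for q in qs:
        try:
            for d in env.spot_point(cam,q)[:4]: print(q,round(d["conf"],2),W(im,d["at"]).round(4))
        except Exception as e: print(q,e)
    return im
E
python3 - <<'E'
from h import *
for c in ["scene","side"]:
    look(c,["jig","pivot","hub","housing","hub_notch","pawl_nose","clamp_grip","clamp_foot","pencil","mallet","blank"],c+"0")
print({k:np.round(v,3) for k,v in env.sense().items()})
E
```

```text
scene 392.14394902754196 320.8624977704467 200.09682451252738
jig 0.62 [ 0.5564 -0.1267  0.0013]
pivot 0.88 [ 0.5541 -0.1274  0.0652]
pivot 0.47 [ 0.4931 -0.1733  0.0278]
hub 0.95 [ 0.5495 -0.1294  0.0232]
hub 0.48 [0.4793 0.0595 0.141 ]
housing 0.74 [ 0.5421 -0.2061  0.0447]
hub_notch 0.73 [ 0.493  -0.1738  0.0282]
hub_notch 0.62 [ 0.5574 -0.1245  0.0025]
clamp_grip 0.76 [0.4754 0.0592 0.1411]
pencil 0.47 [0.5649 0.0304 0.0197]
mallet 0.64 [ 3.031e-01  4.579e-01 -3.000e-04]
blank 0.71 [ 0.4969 -0.5884 -0.0025]
blank 0.63 [0.5749 0.4461 0.0039]
side 417.84933418594835 319.51133235720164 198.88751730239804
jig 0.59 [ 0.5529 -0.1262  0.0026]
pivot 0.68 [ 0.5556 -0.1242  0.0644]
hub 0.65 [ 0.5502 -0.1288  0.0163]
housing 0.75 [ 0.5498 -0.2094  0.0482]
housing 0.3 [0.3048 0.46   0.0008]
hub_notch 0.84 [ 0.4956 -0.1744  0.0256]
hub_notch 0.16 [ 3.035e-01  4.629e-01 -4.000e-04]
pawl_nose 0.37 [ 0.5284 -0.0506  0.1305]
pawl_nose 0.2 [0.4807 0.0587 0.1398]
clamp_grip 0.55 [0.4791 0.0541 0.1413]
clamp_foot 0.37 [ 0.5268 -0.0491  0.1319]
pencil 0.51 [0.5666 0.0342 0.0201]
mallet 0.86 [0.3005 0.4627 0.0019]
blank 0.78 [ 0.5756  0.4477 -0.0052]
{'t': np.float64(1.2), 'joint_positions': array([-1.124,  0.689, -0.195,  1.565,  0.157,  0.903, -0.215]), 'dq': array([-0.001,  0.   , -0.002,  0.001, -0.001,  0.001,  0.002]), 'joint_torque': array([-0.0000e+00, -5.2750e+01, -1.2670e+00, -1.5374e+01, -5.2000e-02,
       -1.0000e-03,  0.0000e+00]), 'ee_pos': array([0.251, 0.573, 0.239]), 'ee_rot': array([-0.644, -3.075,  0.   ]), 'ft_force': array([-0.167, -0.071, -0.804]), 'torque': array([-0.043, -0.005, -0.024]), 'finger_force': np.float64(0.0), 'opening': np.float64(0.088)}
```

```bash
cd pics; python3 -c "
import cv2,numpy as np
a=cv2.imread('scene0.png');b=cv2.imread('side0.png')
cv2.imwrite('both.png',cv2.resize(np.vstack([a,b]),(480,600)))"
```

```text
(no output)
```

View pics/scene0.png

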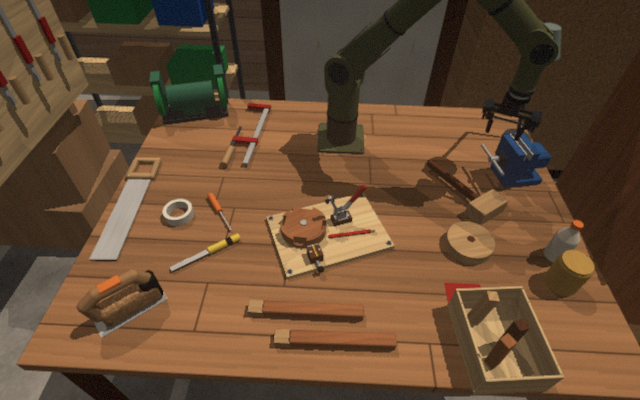

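View pics/side0.png

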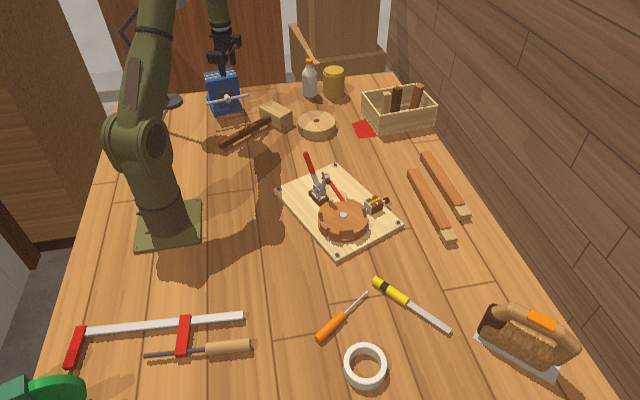

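The scene picture shows the hub at pixel (303,225), pawl block at (316,258) and the raised red handle at (355,198). The side picture agrees, with the hub at (343,220). The pivot is about (0.555,-0.126) and the jig is turned about 22.8°. The notch is at world −142°, so the hub needs about +164° CCW.

```bash
cat >> h.py <<'E'
def rot(psi):  # tool down, tool y at azimuth psi (deg)
    a=np.deg2rad(psi); y=np.array([np.cos(a),np.sin(a),0]); z=np.array([0,0,-1.]); return R.from_matrix(np.c_[np.cross(y,z),y,z])
def rows(p0,r0,wps,claw):
    "wps: list of (pos, rot)"
    for p,r in wps:
        print([claw]+list(r0.inv().apply(np.array(p)-p0).round(4))+list((np.rad2deg((r0.inv()*r).as_rotvec())/5).round(2)))
def now():
    s=env.sense(); return s["ee_pos"],R.from_rotvec(s["ee_rot"]),s
E
python3 - <<'E'
from h import *
p0,r0,s=now()
P=np.array([p0,[.40,.40,.25],[.52,.15,.25],[.50,-.11,.25]])
L=np.r_[0,np.cumsum(np.linalg.norm(np.diff(P,axis=0),axis=1))]
n=24; psi0=66.4
w=[]
for k in range(1,n+1):
    l=L[-1]*k/n; w.append(([np.interp(l,L,P[:,i]) for i in range(3)],rot(psi0-163*k/n)))
pp,rr=p0,r0
for c in range(3):
    rows(pp,rr,w[8*c:8*c+8],0); print(); pp,rr=w[8*c+7]
E
```

```text
[0, np.float64(-0.0288), np.float64(-0.0137), np.float64(-0.0016), np.float64(-0.0), np.float64(-0.0), np.float64(1.35)]
[0, np.float64(-0.0576), np.float64(-0.0274), np.float64(-0.0032), np.float64(-0.0), np.float64(-0.0), np.float64(2.71)]
[0, np.float64(-0.0864), np.float64(-0.0412), np.float64(-0.0047), np.float64(-0.0), np.float64(-0.0), np.float64(4.07)]
[0, np.float64(-0.1152), np.float64(-0.0549), np.float64(-0.0063), np.float64(-0.0), np.float64(-0.0), np.float64(5.42)]
[0, np.float64(-0.144), np.float64(-0.0686), np.float64(-0.0079), np.float64(-0.0), np.float64(-0.0), np.float64(6.78)]
[0, np.float64(-0.1728), np.float64(-0.0823), np.float64(-0.0095), np.float64(-0.0), np.float64(-0.0), np.float64(8.14)]
[0, np.float64(-0.2016), np.float64(-0.096), np.float64(-0.011), np.float64(-0.0), np.float64(-0.0), np.float64(9.5)]
[0, np.float64(-0.2265), np.float64(-0.1158), np.float64(-0.0113), np.float64(-0.0), np.float64(-0.0), np.float64(10.86)]

[0, np.float64(-0.031), np.float64(0.0075), np.float64(0.0), np.float64(0.0), np.float64(0.0), np.float64(1.36)]
[0, np.float64(-0.062
[... 986 characters left out ...]
p.float64(2.72)]
[0, np.float64(-0.0756), np.float64(0.0588), np.float64(0.0), np.float64(0.0), np.float64(0.0), np.float64(4.07)]
[0, np.float64(-0.1009), np.float64(0.0784), np.float64(0.0), np.float64(0.0), np.float64(0.0), np.float64(5.43)]
[0, np.float64(-0.1261), np.float64(0.098), np.float64(0.0), np.float64(0.0), np.float64(0.0), np.float64(6.79)]
[0, np.float64(-0.1513), np.float64(0.1176), np.float64(0.0), np.float64(0.0), np.float64(0.0), np.float64(8.15)]
[0, np.float64(-0.1765), np.float64(0.1372), np.float64(0.0), np.float64(0.0), np.float64(0.0), np.float64(9.51)]
[0, np.float64(-0.2017), np.float64(0.1568), np.float64(0.0), np.float64(0.0), np.float64(0.0), np.float64(10.87)]
```

Call:
{"op": "send_rows", "data": {"steps": [[[0,-0.03,-0.014,-0.002,0,0,1.4],[0,-0.06,-0.028,-0.003,0,0,2.8],[0,-0.09,-0.042,-0.005,0,0,4.1],[0,-0.12,-0.056,-0.006,0,0,5.4],[0,-0.15,-0.07,-0.008,0,0,6.8],[0,-0.18,-0.084,-0.01,0,0,8.1],[0,-0.205,-0.098,-0.011,0,0,9.5],[0,-0.226,-0.116,-0.011,0,0,10.9]]]}}

```text
t: 1.87
ee_pos: [0.4133, 0.3745, 0.2502]
ee_rot: [1.989, 2.431, 0.003]
ft_force: [0.4, 0.3, 0.0]
opening: 0.0366
finger_force: 0.0
```

Call:
{"op": "send_rows", "data": {"steps": [[[0,-0.031,0.007,0,0,0,1.4],[0,-0.062,0.015,0,0,0,2.7],[0,-0.093,0.022,0,0,0,4.1],[0,-0.124,0.03,0,0,0,5.4],[0,-0.155,0.037,0,0,0,6.8],[0,-0.186,0.045,0,0,0,8.1],[0,-0.217,0.052,0,0,0,9.5],[0,-0.248,0.057,0,0,0,10.9]]]}}

```text
t: 2.53
ee_pos: [0.5188, 0.1434, 0.25]
ee_rot: [-2.881, -1.253, -0.002]
ft_force: [0.8, -0.3, -0.2]
opening: 0.0004
finger_force: 0.0
```

Call:
{"op": "send_rows", "data": {"steps": [[[0,-0.025,0.02,0,0,0,1.4],[0,-0.05,0.039,0,0,0,2.7],[0,-0.075,0.059,0,0,0,4.1],[0,-0.1,0.078,0,0,0,5.4],[0,-0.126,0.098,0,0,0,6.8],[0,-0.151,0.118,0,0,0,8.1],[0,-0.176,0.137,0,0,0,9.5],[0,-0.2,0.157,0,0,0,10.9]]]}}

```text
t: 3.2
ee_pos: [0.4975, -0.1102, 0.2499]
ee_rot: [-3.134, 0.205, -0.001]
ft_force: [-0.2, -0.2, -0.4]
opening: 0.0004
finger_force: 0.0
```

```bash
python3 - <<'E'
from h import *
p,r,s=now(); print(s["t"],p,r.as_matrix()[:,1],s["joint_positions"].round(3),s["opening"],s["ft_force"])
look("wrist",["jig","pivot","hub","housing","hub_notch","pawl_nose","clamp_grip","clamp_foot"],"w1")
E
```

```text
3.2 [ 0.49754192 -0.11016138  0.24991861] [-1.30069107e-01 -9.91504789e-01 -5.30126251e-04] [-0.213  0.582  0.556  1.919 -0.435  0.762 -1.111] 0.000448972334047737 [-0.21040802 -0.16688476 -0.44561642]
wrist 309.70691628693146 325.3480955426068 200.46617846378743
jig 0.89 [ 0.5543 -0.1269 -0.0017]
pivot 0.8 [ 0.5555 -0.1224  0.0625]
hub 0.57 [ 0.5531 -0.1248  0.0192]
hub 0.29 [ 4.995e-01 -5.858e-01  1.000e-04]
housing 0.62 [ 0.5453 -0.2076  0.044 ]
hub_notch 0.59 [ 0.4948 -0.1765  0.0258]
hub_notch 0.17 [0.4793 0.0624 0.1386]
pawl_nose 0.73 [ 0.6322 -0.0955  0.0251]
clamp_grip 0.69 [ 0.4804 -0.4424 -0.0011]
clamp_foot 0.75 [ 0.5293 -0.0528  0.138 ]
```

View pics/w1.png

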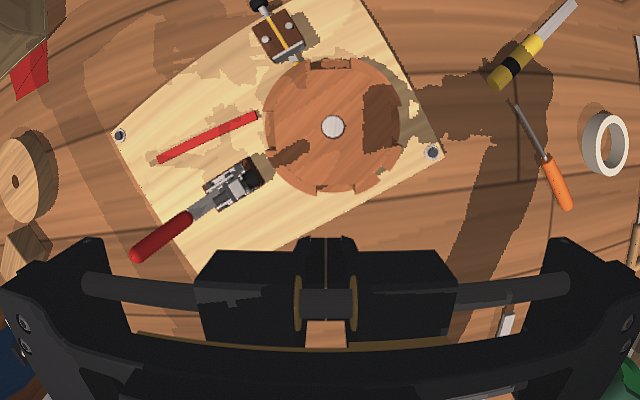

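The wrist view shows the hub at (333,127), the pawl at the top (278,35), the clamp at (230,185), and a housing facing the arm at (335,188). The notch is at lower right (~380,175). I'll refine the positions with a depth profile.

```bash
cat >> h.py <<'E'
def cloud(im):
    d=im["depth"]; v,u=np.mgrid[:400,:640]; x=(u-im["cx"])/im["fx"]; y=(v-im["cy"])/im["fy"]
    r=np.hypot(x,y)+1e-9; t=np.tan(np.minimum(r,1.45))/r
    P=np.stack([x*t*d,-y*t*d,-d],-1)@im["T"][:3,:3].T+im["T"][:3,3]
    return P,(d>0)&(r<1.3)
def profile(im,c0=(.555,-.125)):
    from scipy.optimize import least_squares
    P,ok=cloud(im); q=P[ok]
    h=q[(np.hypot(q[:,0]-c0[0],q[:,1]-c0[1])<.1)&(q[:,2]>.05)&(q[:,2]<.066)]
    c=np.array(c0)
    for _ in range(5):   # rim points: outermost per azimuth bin
        d=h[:,:2]-c; a=np.rad2deg(np.arctan2(d[:,1],d[:,0]))%360; rr=np.hypot(*d.T)
        e=np.array([h[(a//3==k)][np.argmax(rr[a//3==k]),:2] for k in range(120) if ((a//3==k)&(rr<.09)).any()])
        s=least_squares(lambda m:np.hypot(*(e-m[:2]).T)-m[2],[*c,.08],loss="soft_l1",f_scale=.001).x; c=s[:2]
    d=q[:,:2]-c; a=np.rad2deg(np.arctan2(d[:,1],d[:,0]))%360; rr=np.hypot(*d.T)
    print("centre",s.round(4),"top z",np.median(h[:,2]))
    for r0,r1 in[(.066,.071),(.072,.077)]:
        m=(rr>r0)&(rr<r1); g=[np.median(q[m&(a//2==k),2]) if (m&(a//2==k)).any() else np.nan for k in range(180)]
        g=np.array(g); print(r0," ".join("%d:%.0f"%(2*k,g[k]*1e3) for k in range(180) if not abs(g[k]-.058)<.005))
    return c
E
python3 - <<'E'
from h import *
im=env.get_image("wrist"); profile(im)
E
```

```text
centre [ 0.5537 -0.1256  0.0793] top z 0.05798886808331272
0.066 0:33 2:32 4:32 6:33 8:33 10:33 68:33 70:32 72:32 74:31 76:32 78:32 80:32 82:32 84:32 86:32 88:31 90:33 92:32 94:32 96:33 98:33 108:328 110:330 112:351 114:352 116:356 118:342 156:303 158:295 160:295 162:294 164:294 166:294 168:294 170:304 172:33 174:32 176:32 178:nan 180:nan 182:nan 184:nan 186:nan 220:355 222:356 224:356 226:356 228:356 230:355 232:331 234:330 236:328 240:325 242:342 244:335 248:nan 250:nan 252:33 254:31 256:32 258:34 260:33 262:nan 264:33 266:32 268:nan 270:nan 272:nan 274:nan 276:nan 280:nan 336:53 338:32 340:33 342:33 344:33 346:32 348:33 350:32 352:33 354:32 356:33 358:32
0.072 0:32 2:32 4:32 6:32 8:32 10:32 68:33 70:32 72:32 74:32 76:32 78:32 80:31 82:32 84:32 86:32 88:32 90:32 92:32 94:32 96:32 98:32 100:32 106:329 108:331 110:351 112:356 114:356 116:356 158:43 160:32 162:32 164:32 166:33 168:32 170:32 172:32 174:32 176:32 178:32 180:32 182:32 184:32 186:32 188:32 190:33 192:53 214:348 216:353 218:354 220:356 222:356 224:356 226:356 228:356 230:356 232:335 234:332 236:330 238:328 240:328 242:335 244:337 248:32 250:32 252:32 254:32 256:32 258:32 260:31 262:31 264:32 266:32 268:31 270:32 272:32 274:32 276:32 278:31 280:33 336:49 338:34 340:32 342:32 344:33 346:32 348:32 350:32 352:32 354:32 356:32 358:32
```

```bash
cat >> h.py <<'E'
C=np.array([.5537,-.1256])
def at(az,r,z):
    a=np.deg2rad(az); return np.array([*(C+r*np.array([np.cos(a),np.sin(a)])),z]),rot(az+90)
E
python3 - <<'E'
from h import *
p,r,s=now(); A=at(264.7,.077,.10)
m=(np.array([.52,-.16,.2]),rot(-46))
rows(p,r,[m],0); rows(*m,[A],0); rows(*A,[at(264.7,.077,.038)],0)
E
```

```text
[0, np.float64(0.0281), np.float64(0.0494), np.float64(0.0496), np.float64(-0.01), np.float64(-0.0), np.float64(-10.2)]
[0, np.float64(-0.0102), np.float64(0.0489), np.float64(0.1), np.float64(0.0), np.float64(0.0), np.float64(-8.14)]
[0, np.float64(0.0), np.float64(0.0), np.float64(0.062), np.float64(0.0), np.float64(0.0), np.float64(0.0)]
```

Call:
{"op": "send_rows", "data": {"steps": [[[0,0.004,0.006,0.006,0,0,-1.3],[0,0.007,0.012,0.012,0,0,-2.6],[0,0.011,0.018,0.018,0,0,-3.9],[0,0.014,0.025,0.025,0,0,-5.2],[0,0.018,0.031,0.031,0,0,-6.5],[0,0.021,0.037,0.037,0,0,-7.8],[0,0.025,0.043,0.043,0,0,-9.1],[0,0.028,0.049,0.05,0,0,-10.2]]]}}

```text
t: 4.37
ee_pos: [0.5202, -0.1606, 0.1996]
ee_rot: [2.91, 1.183, 0.001]
ft_force: [0.4, -0.2, -0.3]
opening: 0.0007
finger_force: 0.0
```

Call:
{"op": "send_rows", "data": {"steps": [[[0,-0.001,0.007,0.014,0,0,-1.2],[0,-0.003,0.014,0.028,0,0,-2.4],[0,-0.004,0.021,0.043,0,0,-3.6],[0,-0.006,0.028,0.057,0,0,-4.8],[0,-0.007,0.035,0.071,0,0,-6.0],[0,-0.009,0.042,0.085,0,0,-7.2],[0,-0.01,0.049,0.1,0,0,-8.1],[0,-0.01,0.049,0.1,0,0,-8.1]]]}}

```text
t: 5.03
ee_pos: [0.5455, -0.2037, 0.0973]
ee_rot: [-2.325, -2.109, 0.003]
ft_force: [0.1, -0.7, 0.6]
opening: -0.0
finger_force: 0.0
```

```bash
python3 - <<'E'
from h import *
p,r,s=now(); print(s["t"],p,r.as_matrix()[:,1],s["joint_positions"].round(3),s["opening"],s["ft_force"])
rows(p,r,[at(264.7,.077,.04)],0)
# arc incremental: 8 rows of 5 deg
pp,rr=at(264.7,.077,.04)
rows(pp,rr,[at(264.7+5*k,.077,.04) for k in range(1,9)],0)
env.get_image("wrist")
E
```

```text
5.0333 [ 0.54551771 -0.20369887  0.09730912] [ 0.99527776 -0.09702    -0.00304899] [ 0.279  0.832 -0.002  1.811  0.003  0.502  0.178] -1.73936404232087e-05 [ 0.11477552 -0.73649475  0.60132082]
[0, np.float64(0.0015), np.float64(0.0011), np.float64(0.0573), np.float64(-0.03), np.float64(-0.01), np.float64(-0.05)]
[0, np.float64(0.0003), np.float64(0.0067), np.float64(0.0), np.float64(0.0), np.float64(0.0), np.float64(-1.0)]
[0, np.float64(0.0012), np.float64(0.0134), np.float64(0.0), np.float64(0.0), np.float64(0.0), np.float64(-2.0)]
[0, np.float64(0.0026), np.float64(0.0199), np.float64(0.0), np.float64(0.0), np.float64(0.0), np.float64(-3.0)]
[0, np.float64(0.0046), np.float64(0.0263), np.float64(0.0), np.float64(0.0), np.float64(0.0), np.float64(-4.0)]
[0, np.float64(0.0072), np.float64(0.0325), np.float64(0.0), np.float64(0.0), np.float64(0.0), np.float64(-5.0)]
[0, np.float64(0.0103), np.float64(0.0385), np.float64(0.0), np.float64(0.0), np.float64(0.0), np.float64(-6.0)]
[0, np.float64(0.0139), np.float64(0.0442), np.float64(0.0), np.float64(0.0), np.float64(0.0), np.float64(-7.0)]
[0, np.float64(0.018), np.float64(0.0495), np.float64(0.0), np.float64(0.0), np.float64(0.0), np.float64(-8.0)]
```

Call:
{"op": "send_rows", "data": {"steps": [[[0,0.001,0.001,0.012,0,0,0],[0,0.001,0.001,0.024,0,0,0],[0,0.001,0.001,0.034,0,0,0],[0,0.001,0.001,0.042,0,0,0],[0,0.001,0.001,0.05,0,0,0],[0,0.001,0.001,0.058,0,0,0],[0,0.001,0.001,0.058,0,0,0]]]}}

```text
t: 5.67
ee_pos: [0.5464, -0.2019, 0.04]
ee_rot: [-2.327, -2.108, 0.002]
ft_force: [-0.6, 0.1, 0.2]
opening: 0.0006
finger_force: 0.0
```

Call:
{"op": "send_rows", "data": {"steps": [[[0,0.0003,0.0067,0,0,0,-1],[0,0.0012,0.0134,0,0,0,-2],[0,0.0026,0.02,0,0,0,-3],[0,0.0046,0.0263,0,0,0,-4],[0,0.0072,0.0325,0,0,0,-5],[0,0.0103,0.0385,0,0,0,-6],[0,0.0139,0.0442,0,0,0,-7],[0,0.018,0.0495,0,0,0,-8]]]}}

```text
t: 6.33
ee_pos: [0.5949, -0.1925, 0.0412]
ee_rot: [-1.462, -2.775, 0.01]
ft_force: [-3.9, -4.0, 0.4]
opening: 0.0005
finger_force: 2.9
```

Call:
{"op": "send_rows", "data": {"steps": [[[0,0.0003,0.0067,0,0,0,-1],[0,0.0012,0.0134,0,0,0,-2],[0,0.0026,0.02,0,0,0,-3],[0,0.0046,0.0263,0,0,0,-4],[0,0.0072,0.0325,0,0,0,-5],[0,0.0103,0.0385,0,0,0,-6],[0,0.0139,0.0442,0,0,0,-7],[0,0.018,0.0495,0,0,0,-8]]]}}

```text
t: 7.0
ee_pos: [0.6279, -0.1511, 0.0415]
ee_rot: [-0.426, -3.111, 0.01]
ft_force: [-1.8, -5.5, -1.8]
opening: 0.0009
finger_force: 2.7
```

```bash
python3 - <<'E'
from h import *
p,r,s=now(); d=p[:2]-C; print(s["t"],p,"az",np.rad2deg(np.arctan2(d[1],d[0])),np.hypot(*d),r.as_matrix()[:,1],s["joint_positions"].round(3),s["ft_force"])
# back off 4mm tangentially, then up
E
```

```text
7.0 [ 0.62785949 -0.15108214  0.04148986] az -18.963373098218476 0.07841536661668297 [ 0.26868125  0.96320735 -0.0064796 ] [ 0.338  0.991 -0.332  1.613  0.497  0.625  1.035] [-1.75125508 -5.51347101 -1.84382356]
```

Call:
{"op": "send_rows", "data": {"steps": [[[0,0,-0.004,0,0,0,0],[0,0,-0.004,-0.015,0,0,0],[0,0,-0.004,-0.04,0,0,0],[0,0,-0.004,-0.07,0,0,0],[0,-0.01,-0.02,-0.075,0,0,1.4],[0,-0.02,-0.03,-0.075,0,0,2.8],[0,-0.03,-0.04,-0.075,0,0,4.2],[0,-0.04,-0.05,-0.075,0,0,5.6]]]}}

```text
t: 7.67
ee_pos: [0.6551, -0.206, 0.1188]
ee_rot: [1.179, 2.909, 0.002]
ft_force: [-1.0, 0.4, 0.4]
opening: 0.0002
finger_force: 0.0
```

```bash
python3 - <<'E'
from h import *
p,r,s=now(); print(s["t"],p,r.as_matrix()[:,1])
rows(p,r,[at(250,.09,.12)],0)
im=look("scene",["hub_notch","housing","pawl_nose"],"s2"); look("side",["hub_notch","housing"],"d2"); im=env.get_image("wrist"); profile(im)
E
```

```text
7.6667 [ 0.65506039 -0.20603602  0.11881106] [0.6962982  0.71774923 0.00220369]
[0, np.float64(0.092), np.float64(-0.095), np.float64(-0.0015), np.float64(0.03), np.float64(0.0), np.float64(13.17)]
scene 392.14394902754196 320.8624977704467 200.09682451252738
hub_notch 0.98 [ 0.5774 -0.196   0.0238]
housing 0.69 [ 0.6226 -0.1595  0.0475]
side 417.84933418594835 319.51133235720164 198.88751730239804
hub_notch 0.64 [ 0.5787 -0.198   0.0234]
housing 0.43 [ 0.5006 -0.5839  0.0024]
housing 0.37 [0.5691 0.0335 0.0153]
housing 0.23 [ 4.804e-01 -4.416e-01  4.000e-04]
centre [ 0.5706 -0.1365  0.0628] top z 0.057984586994157206
0.066 0:18 2:18 4:18 6:18 8:18 10:18 12:18 14:19 16:18 18:nan 20:nan 90:nan 92:nan 94:nan 96:nan 98:nan 100:nan 102:nan 104:nan 106:nan 108:nan 110:nan 112:nan 114:nan 116:nan 118:nan 120:nan 122:nan 124:nan 126:nan 128:nan 130:nan 132:nan 134:nan 136:nan 138:nan 140:nan 142:nan 144:nan 146:nan 148:nan 150:nan 152:nan 154:nan 156:nan 158:nan 160:nan 162:nan 164:nan 166:nan 168:nan 170:nan 172:nan 174:nan 176:nan 178:nan 224:nan 226:nan 228:33 230:nan 232:32 234:31 236:3
[... 728 characters left out ...]
an 136:nan 138:nan 140:nan 142:nan 144:nan 146:nan 148:nan 150:nan 152:nan 154:nan 156:nan 158:nan 160:nan 162:nan 164:nan 166:nan 168:nan 170:nan 172:nan 174:nan 176:nan 178:nan 180:nan 182:nan 216:nan 218:nan 220:32 222:32 224:32 226:32 228:32 230:32 232:32 234:32 236:31 238:32 240:32 242:32 244:32 246:nan 254:nan 256:nan 258:nan 260:nan 262:nan 264:nan 266:18 268:18 270:18 272:18 274:18 276:18 278:18 280:18 282:18 284:18 286:18 288:18 290:18 292:18 294:18 296:18 298:195 300:198 302:199 304:199 306:199 308:200 310:200 312:200 314:201 316:197 318:18 320:18 322:18 324:18 326:18 328:199 330:198 332:197 334:197 336:18 338:18 340:18 342:18 344:18 346:18 348:18 350:18 352:18 354:18 356:18 358:18
```

```bash
python3 - <<'E'
from h import *
p,r,s=now(); rows(p,r,[at(289,.11,.15)],0); A=at(289,.11,.15); rows(*A,[at(244,.085,.11)],0)
E
```

```text
[0, np.float64(0.0292), np.float64(-0.0628), np.float64(-0.0331), np.float64(0.01), np.float64(-0.01), np.float64(5.5)]
[0, np.float64(0.0499), np.float64(-0.0601), np.float64(0.04), np.float64(0.0), np.float64(0.0), np.float64(9.0)]
```

Call:
{"op": "send_rows", "data": {"steps": [[[0,0.006,-0.013,-0.007,0,0,1.2],[0,0.012,-0.026,-0.014,0,0,2.4],[0,0.018,-0.039,-0.02,0,0,3.6],[0,0.024,-0.052,-0.027,0,0,4.7],[0,0.029,-0.063,-0.033,0,0,5.5]]]}}

```text
t: 8.48
ee_pos: [0.5886, -0.2306, 0.1501]
ee_rot: [-1.831, -2.552, -0.0]
ft_force: [0.1, -0.5, 0.3]
opening: 0.0003
finger_force: 0.0
```

Call:
{"op": "send_rows", "data": {"steps": [[[0,0.007,-0.009,0.005,0,0,1.3],[0,0.014,-0.018,0.01,0,0,2.6],[0,0.021,-0.027,0.016,0,0,3.9],[0,0.029,-0.036,0.022,0,0,5.2],[0,0.036,-0.045,0.028,0,0,6.5],[0,0.043,-0.053,0.034,0,0,7.8],[0,0.05,-0.06,0.04,0,0,9],[0,0.05,-0.06,0.04,0,0,9]]]}}

```text
t: 9.15
ee_pos: [0.514, -0.201, 0.1088]
ee_rot: [-2.663, -1.658, 0.005]
ft_force: [-1.0, -0.1, 0.7]
opening: 0.0
finger_force: 0.0
```

```bash
sed -i 's/    d=q\[:,:2\]-c; a=/    if fix: c=C\n    d=q[:,:2]-c; a=/; s/def profile(im,/def profile(im,fix=False,/' h.py
python3 - <<'E'
from h import *
p,r,s=now(); print(s["t"],p,s["ft_force"]); im=look("wrist",["hub_notch","housing","pawl_nose","pivot"],"w3")
P,ok=cloud(im);q=P[ok]; d=q[:,:2]-C; a=np.rad2deg(np.arctan2(d[:,1],d[:,0]))%360; rr=np.hypot(*d.T); m=(rr>.069)&(rr<.076)&(q[:,2]<.07)
print([(2*k,int(np.median(q[m&(a//2==k),2])*1e3)) for k in range(180) if (m&(a//2==k)).any()])
rows(p,r,[at(244,.077,.04),at(243.5,.077,.04)],0)
E
```

```text
9.15 [ 0.51401203 -0.20097187  0.10875629] [-1.02706668 -0.07230796  0.65949369]
wrist 309.70691628693146 325.3480955426068 200.46617846378743
hub_notch 0.95 [ 0.5806 -0.196   0.0238]
housing 0.57 [ 0.627  -0.1571  0.0437]
pawl_nose 0.56 [ 0.6327 -0.0954  0.0271]
pawl_nose 0.22 [ 0.555  -0.1255  0.0015]
pivot 0.96 [ 0.5546 -0.1228  0.0593]
[(0, 58), (2, 58), (4, 57), (6, 58), (8, 58), (10, 58), (12, 58), (14, 58), (16, 58), (18, 58), (20, 58), (22, 58), (24, 58), (26, 58), (28, 58), (30, 58), (32, 58), (34, 58), (36, 57), (90, 57), (92, 57), (94, 58), (96, 57), (98, 57), (100, 58), (102, 57), (104, 57), (106, 57), (108, 58), (110, 58), (112, 58), (114, 57), (116, 58), (118, 57), (120, 58), (122, 57), (124, 58), (126, 58), (128, 58), (130, 57), (132, 57), (134, 58), (136, 58), (138, 56), (140, 44), (142, 31), (144, 31), (146, 31), (148, 31), (150, 32), (152, 31), (154, 32), (156, 32), (158, 31), (160, 31), (162, 31), (164, 32), (166, 32), (168, 31), (170, 32), (172, 32), (174, 57), (176, 57), (178, 57), (180, 57), (182, 57), (184, 57), (186, 57), (188, 57), (190, 58), (192, 58), (194,
[... 410 characters left out ...]
), (270, 57), (272, 57), (274, 58), (276, 58), (278, 57), (280, 58), (282, 58), (284, 58), (286, 57), (294, 57), (296, 57), (298, 57), (300, 57), (302, 58), (304, 58), (306, 58), (308, 58), (310, 58), (312, 58), (314, 57), (316, 58), (318, 51), (320, 32), (322, 32), (324, 32), (326, 31), (328, 32), (330, 32), (332, 32), (334, 32), (336, 32), (338, 32), (340, 32), (342, 32), (344, 32), (346, 32), (348, 32), (350, 32), (352, 46), (354, 58), (356, 58), (358, 58)]
[0, np.float64(0.0082), np.float64(0.003), np.float64(0.0687), np.float64(-0.06), np.float64(0.0), np.float64(-0.04)]
[0, np.float64(0.0082), np.float64(0.0023), np.float64(0.0687), np.float64(-0.06), np.float64(0.0), np.float64(0.06)]
```

```bash
python3 - <<'E'
from h import *
p,r,s=now(); rows(p,r,[at(246,.077,.04)],0)
E
```

```text
[0, np.float64(0.0086), np.float64(0.0006), np.float64(0.0702), np.float64(0.02), np.float64(-0.01), np.float64(-0.41)]
```

Call:
{"op": "send_rows", "data": {"steps": [[[0,0.004,0,0.012,0,0,-0.4],[0,0.0085,0.0005,0.025,0,0,-0.4],[0,0.0085,0.0005,0.038,0,0,-0.4],[0,0.0085,0.0005,0.048,0,0,-0.4],[0,0.0085,0.0005,0.056,0,0,-0.4],[0,0.0085,0.0005,0.063,0,0,-0.4],[0,0.0085,0.0005,0.07,0,0,-0.4],[0,0.0085,0.0005,0.07,0,0,-0.4]]]}}

```text
t: 10.07
ee_pos: [0.5203, -0.1955, 0.0384]
ee_rot: [-2.636, -1.707, 0.002]
ft_force: [0.8, 0.0, -0.3]
opening: 0.0007
finger_force: 0.0
```

```bash
python3 - <<'E'
from h import *
p,r,s=now(); d=p[:2]-C; y=r.as_matrix()[:,1]; print(p,s["ft_force"],"az",np.rad2deg(np.arctan2(d[1],d[0]))%360,np.hypot(*d),np.rad2deg(np.arctan2(y[1],y[0])))
E
```

```text
[ 0.52034629 -0.19554721  0.03842807] [ 0.8454417   0.01604314 -0.2602025 ] az 244.50627137020808 0.07749246269059308 -24.13581581413308
```

Call:
{"op": "send_rows", "data": {"steps": [[[0,0.0003,0.0067,0,0,0,-1],[0,0.0012,0.0134,0,0,0,-2],[0,0.0026,0.02,0,0,0,-3],[0,0.0046,0.0263,0,0,0,-4],[0,0.0072,0.0325,0,0,0,-5],[0,0.0103,0.0385,0,0,0,-6],[0,0.0139,0.0442,0,0,0,-7],[0,0.018,0.0495,0,0,0,-8]]]}}

```text
t: 10.73
ee_pos: [0.5691, -0.2026, 0.0396]
ee_rot: [-1.889, -2.504, 0.012]
ft_force: [-6.4, -2.9, 1.6]
opening: 0.0006
finger_force: 3.4
```

Call:
{"op": "send_rows", "data": {"steps": [[[0,0.0003,0.0067,0,0,0,-1],[0,0.0012,0.0134,0,0,0,-2],[0,0.0026,0.02,0,0,0,-3],[0,0.0046,0.0263,0,0,0,-4],[0,0.0072,0.0325,0,0,0,-5],[0,0.0103,0.0385,0,0,0,-6],[0,0.0125,0.0424,0,0,0,-6.6],[0,0.0125,0.0424,0,0,0,-6.6]]]}}

```text
t: 11.4
ee_pos: [0.6103, -0.1789, 0.0398]
ee_rot: [1.104, 2.941, -0.006]
ft_force: [-0.9, -4.6, -0.8]
opening: 0.0003
finger_force: 2.2
```

```bash
cat >> h.py <<'E'
def st():
    p,r,s=now(); d=p[:2]-C; y=r.as_matrix()[:,1]; az=np.arctan2(d[1],d[0]); f=s["ft_force"]
    print(round(s["t"],2),p.round(4),"az",np.rad2deg(az)%360,"r",np.hypot(*d),"psi",np.rad2deg(np.arctan2(y[1],y[0])),"Ft",-f[0]*np.sin(az)+f[1]*np.cos(az),"Fr",f[:2]@d/np.hypot(*d),"fz",f[2]); return p,r
E
python3 - <<'E'
from h import *
p,r=st(); look("wrist",["hub_notch","pawl_nose"],"w4"); look("scene",["hub_notch"],"s4"); st()
rows(*at(320,.078,.04),[at(320+1*k,.078,.04) for k in (1,2,4,6,8)],0)
E
```

```text
11.4 [ 0.6103 -0.1789  0.0398] az 316.75287527207144 r 0.07774971070437824 psi 48.85657738603381 Ft -3.977964954137315 Fr 2.5248706324848644 fz -0.7738579315630413
wrist 309.70691628693146 325.3480955426068 200.46617846378743
pawl_nose 0.73 [ 0.6339 -0.0933  0.0263]
pawl_nose 0.72 [ 0.5551 -0.1265 -0.0014]
scene 392.14394902754196 320.8624977704467 200.09682451252738
hub_notch 0.95 [ 0.6279 -0.1299  0.0244]
hub_notch 0.42 [0.5628 0.0338 0.0204]
11.65 [ 0.6098 -0.179   0.0398] az 316.4189292605917 r 0.07741512089569258 psi 48.663797519034425 Ft -4.627014695778178 Fr 3.6769870358802925 fz -1.1953312905354385
[0, np.float64(0.0), np.float64(0.0014), np.float64(0.0), np.float64(0.0), np.float64(0.0), np.float64(-0.2)]
[0, np.float64(0.0), np.float64(0.0027), np.float64(0.0), np.float64(0.0), np.float64(0.0), np.float64(-0.4)]
[0, np.float64(0.0002), np.float64(0.0054), np.float64(0.0), np.float64(0.0), np.float64(0.0), np.float64(-0.8)]
[0, np.float64(0.0004), np.float64(0.0082), np.float64(0.0), np.float64(0.0), np.float64(0.0), np.float64(-1.2)]
[0, np.float64(0.0008), np.float64(0.0109), np.float64(0.0), np.float64(0.0), np.float64(0.0), np.float64(-1.6)]
```

Call:
{"op": "send_rows", "data": {"steps": [[[0,0,0.0027,0,0,0,-0.4],[0,0.0002,0.0054,0,0,0,-0.8],[0,0.0004,0.0082,0,0,0,-1.2],[0,0.0008,0.0109,0,0,0,-1.6],[0,0.0012,0.0136,0,0,0,-2.0],[0,0.0017,0.0163,0,0,0,-2.4],[0,0.0023,0.019,0,0,0,-2.8],[0,0.003,0.0215,0,0,0,-3.2]]]}}

```text
t: 12.32
ee_pos: [0.6225, -0.1593, 0.0398]
ee_rot: [0.683, 3.066, -0.003]
ft_force: [-0.8, -5.0, -0.5]
opening: 0.0009
finger_force: 2.5
```

```bash
python3 - <<'E'
from h import *
st()
E
```

```text
12.32 [ 0.6225 -0.1593  0.0398] az 333.9376743441208 r 0.07662147012765345 psi 64.90258757390822 Ft -4.8466195712821865 Fr 1.4478776510333926 fz -0.4564865598953154
```

Call:
{"op": "send_rows", "data": {"steps": [[[0,0,0.0013,0,0,0,-0.2],[0,0,0.0026,0,0,0,-0.4],[0,0.0001,0.004,0,0,0,-0.6],[0,0.0002,0.0053,0,0,0,-0.8]]]}}

```text
t: 12.65
ee_pos: [0.6248, -0.1533, 0.0397]
ee_rot: [0.576, 3.088, -0.001]
ft_force: [-0.4, -2.0, -1.5]
opening: 0.0002
finger_force: 0.9
```

Call:
{"op": "send_rows", "data": {"steps": [[[0,0,0.0007,0,0,0,-0.1],[0,0,0.0013,0,0,0,-0.2]]]}}

```text
t: 12.82
ee_pos: [0.6259, -0.1494, 0.0399]
ee_rot: [0.546, 3.093, 0.004]
ft_force: [0.6, -0.0, -0.4]
opening: 0.0006
finger_force: 0.5
```

```bash
python3 - <<'E'
from h import *
st(); look("wrist",["hub_notch","pawl_nose"],"w5")
E
```

```text
12.82 [ 0.6259 -0.1494  0.0399] az 341.75143116571144 r 0.07604798873678881 psi 69.96199379995628 Ft 0.14913545505312836 Fr 0.6069645282714456 fz -0.4048392516697686
wrist 309.70691628693146 325.3480955426068 200.46617846378743
pawl_nose 0.89 [ 0.6221 -0.0972  0.0276]
```

The pawl now stands about 74 mm from the pivot, so it has dropped in. Next I'll lean gently.

Call:
{"op": "send_rows", "data": {"steps": [[[0,0,0.0008,0,0,0,-0.1],[0,0,0.0015,0,0,0,-0.1],[0,0,0.002,0,0,0,-0.1],[0,0,0.002,0,0,0,-0.1]]]}}

```text
t: 13.3
ee_pos: [0.626, -0.1496, 0.0397]
ee_rot: [-0.536, -3.095, -0.0]
ft_force: [-0.4, -0.8, -0.4]
opening: 0.0007
finger_force: 0.1
```

```bash
python3 - <<'E'
from h import *
st()
E
```

```text
13.3 [ 0.626  -0.1496  0.0397] az 341.61497386136256 r 0.07616813558958185 psi 70.35210395073833 Ft -0.9018714107667886 Fr -0.13354684028819525 fz -0.3622925610735767
```

Call:
{"op": "send_rows", "data": {"steps": [[[0,0,0.0007,0,0,0,0],[0,0,0.0014,0,0,0,0],[0,0,0.002,0,0,0,0],[0,0,0.002,0,0,0,0]]]}}

```text
t: 13.63
ee_pos: [0.6264, -0.1482, 0.0397]
ee_rot: [-0.536, -3.095, 0.001]
ft_force: [-1.0, -1.6, 1.2]
opening: 0.0005
finger_force: 0.9
```

```bash
python3 - <<'E'
from h import *
st()
E
```

```text
13.63 [ 0.6264 -0.1482  0.0397] az 342.7557325483395 r 0.07611121256165965 psi 70.33718520567653 Ft -1.7764159458305464 Fr -0.44552748315240903 fz 1.163402847620053
```

Call:
{"op": "send_rows", "data": {"steps": [[[0,0,0.0005,0,0,0,0],[0,0,0.001,0,0,0,0],[0,0,0.0015,0,0,0,0],[0,0,0.0015,0,0,0,0]]]}}

```text
t: 13.97
ee_pos: [0.6268, -0.1468, 0.0396]
ee_rot: [-0.536, -3.095, 0.001]
ft_force: [-2.0, -1.0, 1.1]
opening: 0.0005
finger_force: 1.4
```

```bash
python3 - <<'E'
from h import *
st()
E
```

```text
13.97 [ 0.6268 -0.1468  0.0396] az 343.83560735076327 r 0.07614634135832277 psi 70.34251327885855 Ft -1.550993614607682 Fr -1.5881779964722087 fz 1.057411552899377
```

Call:
{"op": "send_rows", "data": {"steps": [[[0,0,0.0005,0,0,0,0],[0,0,0.001,0,0,0,0],[0,0,0.0015,0,0,0,0],[0,0,0.0015,0,0,0,0]]]}}

```text
t: 14.3
ee_pos: [0.627, -0.1465, 0.0396]
ee_rot: [-0.537, -3.094, 0.003]
ft_force: [-2.6, -4.1, 2.2]
opening: 0.0001
finger_force: 2.7
```

```bash
python3 - <<'E'
from h import *
st(); look("wrist",["pawl_nose"],"w6")
E
```

```text
14.3 [ 0.627  -0.1465  0.0396] az 344.09436216692745 r 0.07624623227349411 psi 70.30362404776307 Ft -4.644178471316068 Fr -1.3471124555154557 fz 2.158250447812979
wrist 309.70691628693146 325.3480955426068 200.46617846378743
pawl_nose 0.74 [ 0.627  -0.0967  0.0281]
```

Call:
{"op": "send_rows", "data": {"steps": [[[0,0,0.0005,0,0,0,0],[0,0,0.001,0,0,0,0],[0,0,0.0015,0,0,0,0],[0,0,0.0015,0,0,0,0]]]}}

```text
t: 14.73
ee_pos: [0.6276, -0.1463, 0.0397]
ee_rot: [-0.538, -3.095, 0.006]
ft_force: [-3.2, -5.1, 2.3]
opening: 0.0003
finger_force: 3.4
```

```bash
python3 - <<'E'
from h import *
st(); im=look("scene",["pawl_nose","hub_notch"],"s6");
im=env.get_image("wrist"); cv2.imwrite("pics/w7.png",cv2.resize(im["pixels"][:240,150:550,::-1],(800,480),interpolation=cv2.INTER_CUBIC))
E
```

```text
14.73 [ 0.6276 -0.1463  0.0397] az 344.3712963194115 r 0.07668734932924247 psi 70.26238418767959 Ft -5.736269985289139 Fr -1.7190822069697798 fz 2.256375525744258
scene 392.14394902754196 320.8624977704467 200.09682451252738
hub_notch 0.85 [ 0.6214 -0.0954  0.0275]
hub_notch 0.74 [0.4778 0.0606 0.138 ]
```

View pics/w7.png

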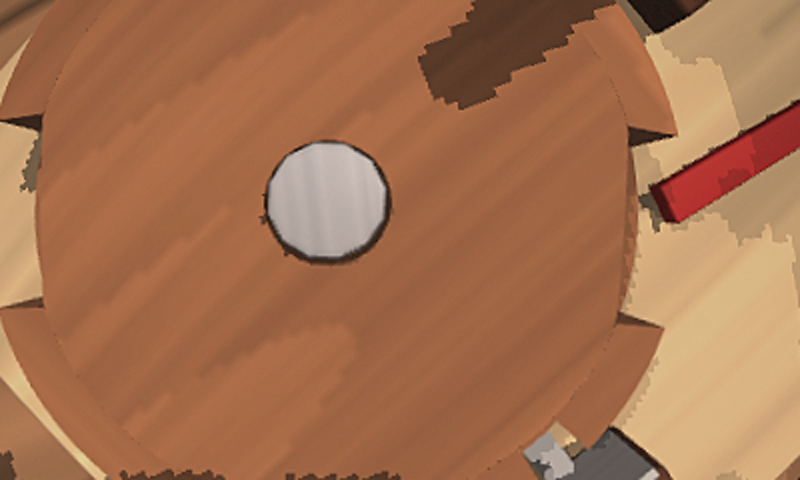

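The crop shows the hub top and pivot at (327,202), with the steel bar of the pawl at the rim at (550,450). The notch is at the pawl, so I'll increase the push.

Call:
{"op": "send_rows", "data": {"steps": [[[0,0,0.0005,0,0,0,0],[0,0,0.001,0,0,0,0],[0,0,0.0015,0,0,0,0],[0,0,0.002,0,0,0,0],[0,0,0.002,0,0,0,0]]]}}

```text
t: 15.35
ee_pos: [0.628, -0.146, 0.0397]
ee_rot: [-0.54, -3.094, 0.009]
ft_force: [-3.3, -8.7, 2.5]
opening: 0.0003
finger_force: 4.5
```

```bash
python3 - <<'E'
from h import *
st()
E
```

```text
15.35 [ 0.628  -0.146   0.0397] az 344.61499350096784 r 0.07701802081659187 psi 70.20483928126751 Ft -9.234603590282028 Fr -0.8307396098116742 fz 2.4734791273578765
```

Call:
{"op": "send_rows", "data": {"steps": [[[0,0,0.0007,0,0,0,0],[0,0,0.0014,0,0,0,0],[0,0,0.002,0,0,0,0],[0,0,0.0025,0,0,0,0],[0,0,0.0025,0,0,0,0]]]}}

```text
t: 15.77
ee_pos: [0.628, -0.1459, 0.0397]
ee_rot: [-0.542, -3.093, 0.014]
ft_force: [-4.6, -11.3, 3.7]
opening: 0.0005
finger_force: 6.2
```

```bash
python3 - <<'E'
from h import *
st()
E
```

```text
15.77 [ 0.628  -0.1459  0.0397] az 344.7042603354159 r 0.07705095721803705 psi 70.13445845756634 Ft -12.089390951383509 Fr -1.4327002415393824 fz 3.742940701506883
```

Call:
{"op": "send_rows", "data": {"steps": [[[0,0,0.0008,0,0,0,0],[0,0,0.0016,0,0,0,0],[0,0,0.0024,0,0,0,0],[0,0,0.0024,0,0,0,0],[0,0,0.0024,0,0,0,0]]]}}

```text
t: 16.18
ee_pos: [0.628, -0.1458, 0.0397]
ee_rot: [-0.543, -3.091, 0.018]
ft_force: [-5.3, -14.2, 4.5]
opening: 0.0003
finger_force: 7.8
```

```bash
python3 - <<'E'
from h import *
st()
E
```

```text
16.18 [ 0.628  -0.1458  0.0397] az 344.79884677184106 r 0.07703262769995571 psi 70.06463066193956 Ft -15.10661422043673 Fr -1.3590078539901345 fz 4.498228426786198
```

15.1 N tangential. I'll hold for about 1.3 s.

Call:
{"op": "send_rows", "data": {"steps": [[[0,0,0,0,0,0,0],[0,0,0,0,0,0,0],[0,0,0,0,0,0,0],[0,0,0,0,0,0,0],[0,0,0,0,0,0,0],[0,0,0,0,0,0,0],[0,0,0,0,0,0,0],[0,0,0,0,0,0,0]]]}}

```text
t: 16.85
ee_pos: [0.628, -0.1458, 0.0397]
ee_rot: [-0.543, -3.091, 0.018]
ft_force: [-5.1, -13.6, 4.6]
opening: -0.0001
finger_force: 7.8
```

Call:
{"op": "send_rows", "data": {"steps": [[[0,0,0,0,0,0,0],[0,0,0,0,0,0,0],[0,0,0,0,0,0,0],[0,0,0,0,0,0,0],[0,0,0,0,0,0,0],[0,0,0,0,0,0,0],[0,0,0,0,0,0,0],[0,0,0,0,0,0,0]]]}}

```text
t: 17.52
ee_pos: [0.6281, -0.1458, 0.0397]
ee_rot: [-0.543, -3.091, 0.018]
ft_force: [-4.3, -13.6, 4.6]
opening: 0.0002
finger_force: 7.8
```

Call:
{"op": "send_rows", "data": {"steps": [[[0,0,-0.002,0,0,0,0],[0,0,-0.004,0,0,0,0],[0,0,-0.006,0,0,0,0],[0,0,-0.008,0,0,0,0],[0,0,-0.01,0,0,0,0],[0,0,-0.012,0,0,0,0],[0,0,-0.012,0,0,0,0]]]}}

```text
t: 18.1
ee_pos: [0.627, -0.1471, 0.0397]
ee_rot: [0.535, 3.095, 0.003]
ft_force: [0.4, -0.1, 0.7]
opening: 0.0007
finger_force: 0.3
```

```bash
python3 - <<'E'
from h import *
st()
E
```

```text
18.1 [ 0.627  -0.1471  0.0397] az 343.6260748047629 r 0.07641991850736593 psi 70.38865933175673 Ft 0.007315790748848333 Fr 0.404191283278169 fz 0.7032841561858645
```

Call:
{"op": "send_rows", "data": {"steps": [[[0,0,-0.002,0,0,0,0],[0,0,-0.002,-0.02,0,0,0],[0,0,-0.002,-0.055,0,0,0],[0,0,-0.002,-0.09,0,0,0],[0,0,-0.002,-0.125,0,0,0],[0,0,-0.002,-0.16,0,0,0],[0,0,-0.002,-0.19,0,0,0],[0,0,-0.002,-0.19,0,0,0]]]}}

```text
t: 18.77
ee_pos: [0.6299, -0.1492, 0.2367]
ee_rot: [0.533, 3.084, 0.003]
ft_force: [1.3, -0.3, 0.2]
opening: 0.0002
finger_force: 0.0
```

```bash
cat >> h.py <<'E'
Y=22.3
def J(x,y,z): # jig -> world, tool x along jig +y
    return np.array([*(C+R.from_euler('z',Y,degrees=True).apply([x,y,0])[:2]),z]),rot(Y)
def H(th,s=.080,dz=0): return J(0,.148+s*np.cos(th)-.009*np.sin(th)-.009,.074+s*np.sin(th)+.009*np.cos(th)+dz)
E
python3 - <<'E'
from h import *
p,r=st()
for c in["scene","side","wrist"]: look(c,["pawl_nose","hub_notch","clamp_grip","clamp_foot","pencil"],c+"8")
p,r,s=now(); A=H(.9,dz=.07); print(A[0]); rows(p,r,[A],0); rows(*A,[H(.9),H(.8)],0)
E
```

```text
18.77 [ 0.6299 -0.1492  0.2367] az 342.815467024037 r 0.07975525259231711 psi 70.39534164891033 Ft 0.043973849101988316 Fr 1.3143708660985307 fz 0.18792671518889587
scene 392.14394902754196 320.8624977704467 200.09682451252738
hub_notch 0.97 [ 0.6193 -0.0948  0.0284]
clamp_grip 0.68 [0.4784 0.058  0.142 ]
pencil 0.55 [0.5635 0.0334 0.0217]
side 417.84933418594835 319.51133235720164 198.88751730239804
pawl_nose 0.62 [ 0.6208 -0.1     0.0253]
pawl_nose 0.25 [0.4772 0.0592 0.1404]
hub_notch 0.83 [ 0.6217 -0.0988  0.0266]
clamp_grip 0.62 [ 0.5559 -0.1266  0.018 ]
clamp_grip 0.57 [0.4807 0.0596 0.14  ]
clamp_foot 0.38 [ 0.5287 -0.0505  0.1321]
pencil 0.56 [0.5682 0.0354 0.019 ]
wrist 309.70691628693146 325.3480955426068 200.46617846378743
pawl_nose 0.83 [ 0.6245 -0.098   0.0259]
pawl_nose 0.63 [ 0.585  -0.0515  0.0465]
hub_notch 0.58 [ 0.6254 -0.0957  0.0256]
clamp_grip 0.34 [ 0.5833 -0.0513  0.0469]
clamp_foot 0.54 [ 0.5257 -0.0518  0.1361]
pencil 0.59 [0.5645 0.0358 0.0179]
[0.48476084 0.04249104 0.21226064]
[0, np.float64(0.1977), np.float64(0.1342), np.float64(0.0175), np.float64(0.0), np.float64(0.0), np.float64(9.61)]
[0, np.float64(0.0), np.float64(0.0), np.float64(0.07), np.float64(0.0), np.float64(0.0), np.float64(0.0)]
[0, np.float64(0.0066), np.float64(-0.0), np.float64(0.0746), np.float64(0.0), np.float64(0.0), np.float64(0.0)]
```

Call:
{"op": "send_rows", "data": {"steps": [[[0,0.025,0.017,0,0,0,1.2],[0,0.05,0.034,0,0,0,2.4],[0,0.075,0.051,0,0,0,3.6],[0,0.1,0.068,0.004,0,0,4.8],[0,0.125,0.085,0.008,0,0,6.0],[0,0.15,0.102,0.012,0,0,7.2],[0,0.175,0.119,0.016,0,0,8.4],[0,0.198,0.134,0.018,0,0,9.6]]]}}

```text
t: 20.33
ee_pos: [0.4832, 0.0439, 0.2117]
ee_rot: [-1.755, -2.606, -0.001]
ft_force: [-0.6, 0.7, 0.3]
opening: 0.0001
finger_force: 0.0
```

```bash
python3 - <<'E'
from h import *
st(); im=look("wrist",["clamp_grip","pencil","clamp_foot"],"w9"); p,r=st(); look("scene",["clamp_grip"],"s9")
print(H(.9)[0]); rows(p,r,[H(.9,dz=.01),H(.9)],0)
E
```

```text
20.33 [0.4832 0.0439 0.2117] az 112.57747733464824 r 0.18360428551345886 psi 22.0822383364261 Ft 0.2907483778108422 Fr 0.8747136186750639 fz 0.266004976757547
wrist 309.70691628693146 325.3480955426068 200.46617846378743
clamp_grip 0.97 [0.4808 0.0603 0.1384]
clamp_grip 0.23 [ 0.5574 -0.1242  0.021 ]
pencil 0.85 [0.567  0.0345 0.0176]
clamp_foot 0.57 [ 0.5286 -0.0503  0.1381]
20.53 [0.4846 0.043  0.212 ] az 112.29463372775369 r 0.18219844893402865 psi 22.52702106571329 Ft -0.6280708885575039 Fr -1.2554056101691082 fz 1.1943448337675606
scene 392.14394902754196 320.8624977704467 200.09682451252738
clamp_grip 0.62 [0.4786 0.0576 0.1417]
[0.48476084 0.04249104 0.14226064]
[0, np.float64(-0.0005), np.float64(-0.0001), np.float64(0.0598), np.float64(0.01), np.float64(0.01), np.float64(0.05)]
[0, np.float64(-0.0005), np.float64(-0.0001), np.float64(0.0698), np.float64(0.01), np.float64(0.01), np.float64(0.05)]
```

View pics/w9.png

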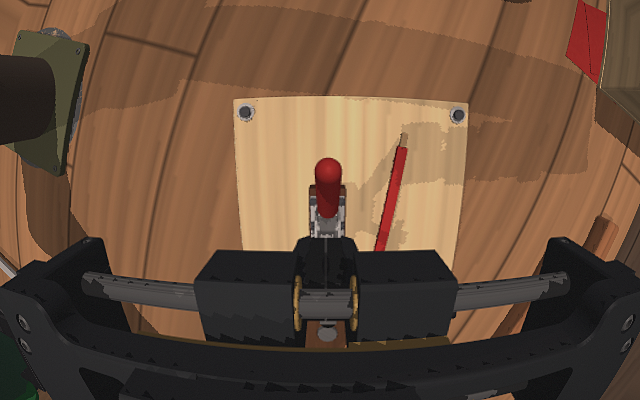

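The view shows the red handle at (328,185), centred ahead of the fingers at (325,245). The pencil at (392,200) is clear to the side. I'll descend to the handle.

Call:
{"op": "send_rows", "data": {"steps": [[[0,0,0,0.012,0,0,0],[0,0,0,0.024,0,0,0],[0,0,0,0.036,0,0,0],[0,0,0,0.048,0,0,0],[0,0,0,0.058,0,0,0],[0,0,0,0.064,0,0,0],[0,0,0,0.07,0,0,0]]]}}

```text
t: 21.22
ee_pos: [0.4851, 0.0413, 0.1412]
ee_rot: [1.751, 2.608, 0.0]
ft_force: [-0.5, 0.4, 0.3]
opening: 0.0003
finger_force: 0.0
```

```bash
python3 - <<'E'
from h import *
p,r=st(); print(r.as_matrix()[:,2])
for i,g in enumerate([np.linspace(.9,.5,9),np.linspace(.5,.1,9),np.linspace(.1,-.1,9)]):
    rows(*H(g[0]),[H(t) for t in g[1:]],0); print()
E
```

```text
21.22 [0.4851 0.0413 0.1412] az 112.33727890708396 r 0.18045900530483627 psi 22.24642190008664 Ft 0.27922815830050884 Fr 0.5249639681819389 fz 0.26762104281830745
[ 4.56705176e-04 -1.32496245e-04 -9.99999887e-01]
[0, np.float64(0.0034), np.float64(-0.0), np.float64(0.0022), np.float64(0.0), np.float64(0.0), np.float64(0.0)]
[0, np.float64(0.0066), np.float64(-0.0), np.float64(0.0046), np.float64(0.0), np.float64(0.0), np.float64(0.0)]
[0, np.float64(0.0097), np.float64(0.0), np.float64(0.0071), np.float64(0.0), np.float64(0.0), np.float64(0.0)]
[0, np.float64(0.0127), np.float64(-0.0), np.float64(0.0098), np.float64(0.0), np.float64(0.0), np.float64(0.0)]
[0, np.float64(0.0156), np.float64(0.0), np.float64(0.0127), np.float64(0.0), np.float64(0.0), np.float64(0.0)]
[0, np.float64(0.0183), np.float64(-0.0), np.float64(0.0157), np.float64(0.0), np.float64(0.0), np.float64(0.0)]
[0, np.float64(0.0208), np.float64(-0.0), np.float64(0.0188), np.float64(0.0), np.float64(0.0), np.float64(0.0)]
[0, np.float64(0.0232), np.float64(-0.0), np.float64(0.022), np.float64(0.0), np.float64(0.0), np.
[... 1108 characters left out ...]
at64(0.0), np.float64(0.0)]
[0, np.float64(0.001), np.float64(-0.0), np.float64(0.0059), np.float64(0.0), np.float64(0.0), np.float64(0.0)]
[0, np.float64(0.0013), np.float64(-0.0), np.float64(0.0079), np.float64(0.0), np.float64(0.0), np.float64(0.0)]
[0, np.float64(0.0015), np.float64(0.0), np.float64(0.0099), np.float64(0.0), np.float64(0.0), np.float64(0.0)]
[0, np.float64(0.0016), np.float64(-0.0), np.float64(0.012), np.float64(0.0), np.float64(0.0), np.float64(0.0)]
[0, np.float64(0.0017), np.float64(-0.0), np.float64(0.014), np.float64(0.0), np.float64(0.0), np.float64(0.0)]
[0, np.float64(0.0018), np.float64(-0.0), np.float64(0.016), np.float64(0.0), np.float64(0.0), np.float64(0.0)]
```

Call:
{"op": "send_rows", "data": {"steps": [[[0,0.0034,0,0.0022,0,0,0],[0,0.0066,0,0.0046,0,0,0],[0,0.0097,0,0.0071,0,0,0],[0,0.0127,0,0.0098,0,0,0],[0,0.0156,0,0.0127,0,0,0],[0,0.0183,0,0.0157,0,0,0],[0,0.0208,0,0.0188,0,0,0],[0,0.0232,0,0.022,0,0,0]]]}}

```text
t: 21.88
ee_pos: [0.476, 0.0637, 0.1198]
ee_rot: [1.749, 2.608, 0.001]
ft_force: [2.1, -3.9, 2.4]
opening: 0.0003
finger_force: 2.0
```

```bash
python3 - <<'E'
from h import *
p,r=st(); print(H(.5)[0]); look("scene",["clamp_grip"],"s10")
E
```

```text
21.88 [0.476  0.0637 0.1198] az 112.31967776367975 r 0.2046720875646628 psi 22.315947060907167 Ft -0.42493224870369595 Fr -4.437521140169179 fz 2.380760450834771
[0.47595255 0.06396786 0.12025229]
scene 392.14394902754196 320.8624977704467 200.09682451252738
clamp_grip 0.56 [0.4659 0.0782 0.1166]
```

Handle is following as planned (5 N). Continuing.

Call:
{"op": "send_rows", "data": {"steps": [[[0,0.0022,0,0.0034,0,0,0],[0,0.0043,0,0.0068,0,0,0],[0,0.0062,0,0.0104,0,0,0],[0,0.0079,0,0.014,0,0,0],[0,0.0094,0,0.0177,0,0,0],[0,0.0107,0,0.0215,0,0,0],[0,0.0119,0,0.0254,0,0,0],[0,0.0128,0,0.0293,0,0,0]]]}}

```text
t: 22.65
ee_pos: [0.4708, 0.076, 0.09]
ee_rot: [1.749, 2.61, 0.001]
ft_force: [0.7, -2.2, 3.8]
opening: 0.0002
finger_force: 1.9
```

Call:
{"op": "send_rows", "data": {"steps": [[[0,0.0004,0,0.002,0,0,0],[0,0.0007,0,0.004,0,0,0],[0,0.001,0,0.006,0,0,0],[0,0.0013,0,0.008,0,0,0],[0,0.0013,0,0.009,0,0,0],[0,0.0013,0,0.009,0,0,0]]]}}

```text
t: 23.15
ee_pos: [0.4704, 0.077, 0.0829]
ee_rot: [1.748, 2.609, 0.002]
ft_force: [0.0, -2.1, 20.1]
opening: 0.0004
finger_force: 10.4
```

It's at the end stop (tip z 83 mm, 20 N). Retreat and check.

Call:
{"op": "send_rows", "data": {"steps": [[[0,0,0,0,0,0,0],[0,0,0,-0.005,0,0,0],[0,0,0,-0.015,0,0,0],[0,0,0,-0.04,0,0,0],[0,0,0,-0.08,0,0,0],[0,0,0,-0.12,0,0,0],[0,0,0,-0.15,0,0,0],[0,0,0,-0.15,0,0,0]]]}}

```text
t: 23.82
ee_pos: [0.4723, 0.0787, 0.2361]
ee_rot: [1.744, 2.607, 0.012]
ft_force: [-0.1, -0.3, 0.0]
opening: 0.0003
finger_force: 0.0
```

```bash
python3 - <<'E'
from h import *
st(); print(J(0,.233,.074)[0],J(0,.05,.058)[0],J(.075,0,.0265)[0])
for c in["scene","side","wrist"]:
    im=look(c,["pawl_nose","hub_notch","clamp_grip","clamp_foot","pencil"],c+"12")
    if c=="side": cv2.imwrite("pics/side12c.png",cv2.resize(im["pixels"][130:280,250:450,::-1],(800,600),interpolation=cv2.INTER_CUBIC))
E
```

```text
23.82 [0.4723 0.0787 0.2361] az 111.72395694074788 r 0.21986568363209494 psi 22.413136509819033 Ft 0.17196350294763538 Fr -0.2556182042857077 fz 0.03231925368409802
[0.46528671 0.08997386 0.074     ] [ 0.53472719 -0.07933951  0.058     ] [ 0.62309073 -0.09714079  0.0265    ]
scene 392.14394902754196 320.8624977704467 200.09682451252738
hub_notch 0.88 [ 0.6193 -0.0956  0.0275]
hub_notch 0.74 [ 0.5576 -0.1268  0.0039]
hub_notch 0.73 [ 0.5811 -0.0512  0.0482]
clamp_grip 0.6 [0.4654 0.0904 0.0725]
side 417.84933418594835 319.51133235720164 198.88751730239804
pawl_nose 0.49 [0.5704 0.0344 0.0197]
hub_notch 0.8 [ 0.623  -0.0965  0.0241]
hub_notch 0.54 [ 0.6623 -0.4414 -0.0008]
clamp_grip 0.69 [0.4696 0.0888 0.0738]
pencil 0.59 [0.568  0.0342 0.0196]
wrist 309.70691628693146 325.3480955426068 200.46617846378743
clamp_grip 0.79 [0.4667 0.0904 0.0722]
pencil 0.69 [0.5661 0.034  0.0167]
```

View pics/side12c.png

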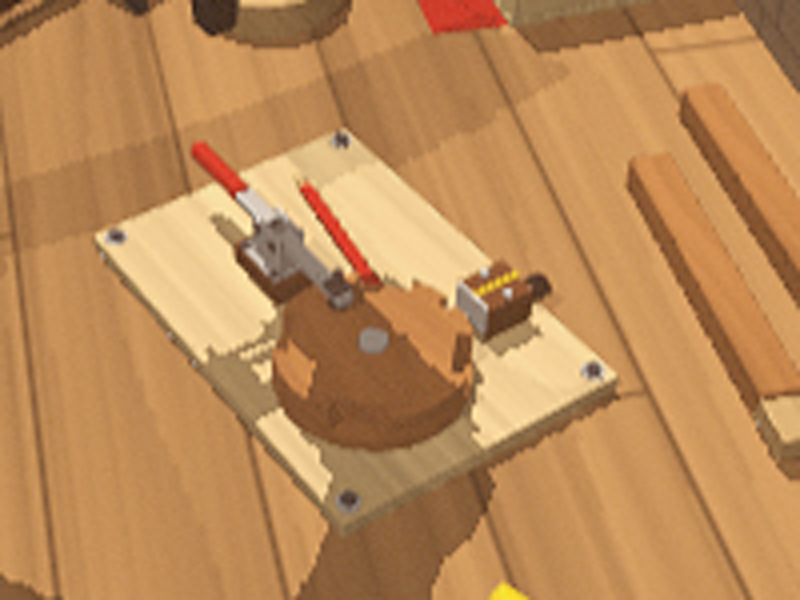

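The crop shows the handle level at (220,170), the bar and foot down on the hub at (340,290), and the notch at the pawl (465,320). The pencil is unmoved.

```bash
python3 -c "
from workcell import env
print(env.hand_in())"
```

```text
the job is handed in; nothing more can be done
None
```

The hub was turned until the pawl caught in the notch, leaned on at about 15 N for 1.3 s, and clamped with the red handle down to its end stop; I handed the job in with the arm clear and the pencil where it was.

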